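# Find the stamped sample crate and push it into the dispatch lane

### The job

Push each of the two grey crates over towards the robot, so that it lies on the side that faced the robot and its underside can be seen. With both tipped, push the one that has a stamp underneath along the bench, still lying, until it is wholly between the two tape lines of the dispatch lane; leave the other crate lying outside the lane. Only push with the fingers: never lift a crate off the bench, and do not disturb the other things.

Things in the scene. Friction and masses are not known exactly. Their poses are not given: they have to be found in the camera images.
- stamped_crate: one of two alike open grey plastic crates, empty, 0.3 kg: 72 (x) x 100 (y) x 130 mm high (z), walls 5 mm. This one has a stamp, a black ring 56 mm across with a bar through it, in the middle of its underside. Origin: centre of its underside; z to its open top. Starts upright left or right of the lane, x away from the robot within 0.3 rad. Tipped over, its x points up and it lies 72 mm high
- plain_crate: the other crate, same size and axes, with a bare underside, on the lane's other side. Either crate, pushed near its top from its far side towards the robot, tips over its near lower edge with little or no sliding and falls by itself past about 30 degrees; it then lies with its underside facing away from the robot
- stamped_crate_centre (a point): centre of the stamped crate (half-way up, 65 mm from its underside)
- plain_crate_centre (a point): centre of the plain crate (half-way up, 65 mm from its underside)
- lane: the dispatch lane: two parallel strips of black tape flat on the bench, 340 mm long, 170 mm apart between their inner edges, each 18 mm wide. Origin: middle of the lane on the bench; x runs along the lane, away from the robot (within 0.12 rad), y across it to the left. The crates start some 200 mm either side of its middle
- corner0 (a point): point on the stamped crate's outline, at its x = 0, y = +50 mm, z = 0 mm
- corner1 (a point): point on the stamped crate's outline, at its x = 0, y = -50 mm, z = 0 mm
- corner2 (a point): point on the stamped crate's outline, at its x = 0, y = +50 mm, z = 130 mm
- corner3 (a point): point on the stamped crate's outline, at its x = 0, y = -50 mm, z = 130 mm
- bottle: bystander, not to be disturbed: green bottle with a white cap, 60 mm across, 150 mm tall, beyond the far end of the lane, between the crates. Origin: centre of its underside
- jar: bystander, not to be disturbed: amber jar, 64 mm across, 85 mm tall, far left. Origin: centre of its underside
- beaker: bystander, not to be disturbed: glass beaker, 70 mm across, 90 mm tall, near right. Origin: centre of its underside
- vial_block: bystander, not to be disturbed: aluminium vial block, 70 x 110 x 30 mm, near left. Origin: centre of its underside
- wrench: bystander, not to be disturbed: wrench lying at the back right. Origin: in the tool, near the bench
- tin: bystander, not to be disturbed: small aluminium tin, 44 mm across, 35 mm tall, far right. Origin: centre of its underside
- needle_box: bystander, not to be disturbed: flat black box, 50 x 120 x 25 mm, at the back left. Origin: centre of its underside
Things that resemble listed ones, but are neither listed nor needed, are in the scene too. What is shaped like the stamped_crate but blue is not meant.

How it is judged:
By the outcome, as a careful person would: the job done as asked, in the order asked, and still so for the second after the job is handed in, with the robot touching nothing.
It also fails if it takes over 61 s, if anything falls off the work surface, if the arm or the gripper's body presses on something with over 40 N, if the wrist force passes 120 N, or if a joint passes its speed limit or range.

### The arm

A 6-joint arm with a two-finger parallel gripper is mounted at the origin on the work surface. World frame = base frame: x ahead of the robot, y to its left, z up, the work surface at z = 0. Lengths are in m, angles in rad, forces in N, time in s.
With the tool pointing down it reaches from about 0.425 to 0.95 m from the base axis. Payload 3.5 kg.
Tool frame: the origin (TCP) lies between the finger pads; the fingertips stand 25 mm ahead of it and the grasp point (between the pads) lies 6 mm ahead of it; z points along the fingers, y is the line along which they close (so a half turn about z gives the same grasp; the last joint's range is limited). The gripper opens to 85 mm and grips with 20 to 120 N. Pads are 22 mm wide; open, the fingers measure 114 mm over their backs; the gripper's body (76 mm by 85 mm) begins 54 mm behind the grasp point. The pads swing forward as they close: fully open they stand 13 mm farther back than shut.
Start: joints at [1.059, 0.286, 1.577, -0, 1.279, -0.15], TCP at [0.239, 0.631, 0.256] pointing down, gripper open.
Joint ranges: [-2.77, 2.77], [-0.9, 2.22], [0.21, 2.48], [-1.53, 4.67], [0.24, 2.81], [-2.84, 2.84]. Speed limits (rad/s): [2.79, 2.79, 3.14, 3.14, 3.14, 3.14].

### API

Orientations are given as [roll, pitch, yaw] about the fixed x, y, z axes, in that order (R = Rz(yaw) Ry(pitch) Rx(roll)).
In Python, from cell import arm gives the robot as it stands. The module is installed in compiled form; this text tells all that it offers.
- The arm moves only by the shell command python3 -m pendant 'ROWS' [FORCE]. ROWS is JSON, one flat list of numbers, 7 for each row, row after row: the turn, a rotation vector about the tool's x, y, z in rad, then the shift along the tool's x, y, z in m, then the closure, from -1 (fully open) to 1 (shut). In form: [ax, ay, az, x, y, z, hand, ax, ay, az, x, y, z, hand, ...]. A call has 1 to 20 rows; each row is the pose to reach, as a shift and turn from the pose commanded when the call began, along the tool's axes at that moment; what a row does not reach only later rows make up. A row lasts 1/8 s, in which the tool goes at most 62.5 mm and 10.7 degrees, less where a joint would pass 70% of its speed; a pose out of reach is approached as far as the arm can. A call with a gripper value outside its range is refused whole. The fingers move at their own pace and stop on an object; FORCE is the grip in N (left out, the last holds). Time passes only in rows, so rows that repeat a pose let the fingers close. It gives the time, the measured TCP pose, the force, the opening and the grip force at its end, in the units of the state.
- arm.get_state(): the state, without advancing time (a new reading comes with each control period).
- arm.get_image(name): name is "scene" or "top" or "wrist"; returns (picture, depth): 384x512x3 uint8, red, green, blue; 384x512 float32, m along the optical axis (not along the pixel's ray), 0 where there is no reading.
- arm.calibration(name): a dict with "intrinsics" (3x3 intrinsics, pixels), "D" ([k1, k2, p1, p2, k3] as OpenCV has them; the pictures are not rectified), "world_from_camera" (4x4, takes a point from camera to world coordinates); the wrist camera has in their place "mount" (4x4, takes a point from camera to tool coordinates, whose origin is the TCP and whose axes are the flange's). Camera axes: x right, y down, z forward; pixel columns grow to the right and rows downward; lengths in m; the calibration is good to about 2 mm. A picture is of the moment at which its call begins: read the wrist's pose just before it. calibration takes no time and is no camera call.
- arm.hand_in(): hands the job in; it is judged then, once.
The state is a dict: "time": time; "joints": joint angles; "joint_velocities": joint speeds; "joint_torque": joint torques, N m; "tool_pos": TCP position; "eef_rot": TCP orientation; "contact_force": force on the tool from outside, world axes, zero at the start; "moment": the same for the moment, N m; "width": finger opening in m; "grip_force": force on a finger pad.
Only numpy, scipy, OpenCV 4.12 (cv2) and the standard library are available. Lean on these libraries where they do the work, as an engineer would, in place of code of your own. Each camera call takes 0.05 s, during which the arm holds its last target. There are 200 camera calls.

## Working session

There is one attempt and no reset: what is moved stays moved. The work goes in short steps, Python scripts to look and compute and a shell command to move; the robot and the scene stay as the last step left them, time stands still between calls to the robot, and variables do not carry over. Pictures are saved under pics/ and viewed, at most 10 in all, crops included, and the job is handed in when it is done.

```bash
mkdir -p pics
cat > h.py <<'E'
import numpy as np,cv2
from cell import arm
def grab(n,f):
    im,d=arm.get_image(n); cv2.imwrite(f'pics/{f}.png',im[:,:,::-1]); np.save(f'pics/{f}_d.npy',d); return im,d
def cloud(n,d,T=None):
    c=arm.calibration(n); K=c['intrinsics'];D=np.array(c['D'])
    T=c['world_from_camera'] if T is None else T
    v,u=np.mgrid[:384,:512]
    p=cv2.undistortPoints(np.stack([u,v],-1).reshape(-1,1,2).astype(float),np.array(K),D).reshape(384,512,2)
    P=np.dstack([p*d[...,None],d]); T=np.array(T)
    return P@T[:3,:3].T+T[:3,3]
E
python3 - <<'E'
from h import *
for n in('top','scene'):
    im,d=grab(n,n); P=cloud(n,d); np.save(f'pics/{n}_P.npy',P); print(n,np.array(arm.calibration(n)['world_from_camera']).round(3).tolist())
a=cv2.imread('pics/top.png');b=cv2.imread('pics/scene.png')
print(arm.get_state()['tool_pos'],arm.get_state()['eef_rot'])
E
```

```text
top [[0.001, -0.986, 0.168, 0.329], [-1.0, -0.001, 0.0, 0.013], [0.0, -0.168, -0.986, 1.813], [0.0, 0.0, 0.0, 1.0]]
scene [[0.408, 0.537, -0.739, 1.555], [0.913, -0.222, 0.343, -0.461], [0.02, -0.814, -0.58, 0.858], [0.0, 0.0, 0.0, 1.0]]
[0.23862689 0.63083181 0.25501226] [-3.13939488e+00 -3.18838713e-04  2.77978322e+00]
```

View pics/top.png

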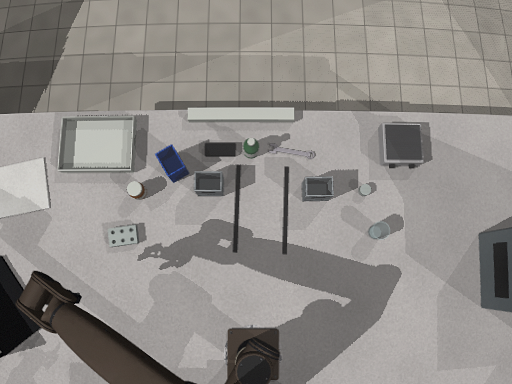

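View pics/scene.png

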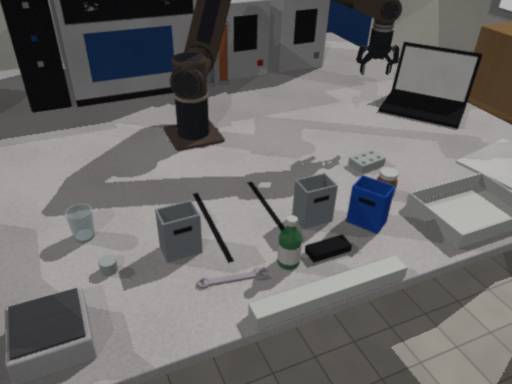

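The top view shows the grey crates at about (208,183) and (319,188) px, and the tapes from (238,165) to (236,252) and from (286,167) to (285,254). The bottle is at (251,147), the needle box at (220,149), the wrench at (292,152) and the blue crate at (171,163).

Run:
```python
from h import *
P=np.load('pics/top_P.npy'); im=cv2.imread('pics/top.png'); g=im.max(2)
v,u=np.mgrid[:384,:512]
def box(n,m):
    p=P[m]; r=cv2.minAreaRect((p[:,:2]*1000).astype(np.float32)); print(n,m.sum(),p[:,2].round(3).max(),[np.round(x,1) for x in r], cv2.boxPoints(r).round().tolist())
def win(u0,u1,v0,v1): return (u>=u0)&(u<u1)&(v>=v0)&(v<v1)
z=P[...,2]
for n,w in dict(L=(188,228,163,203),R=(300,338,168,206)).items(): box(n,win(*w)&(z>.115)&(z<.145))
for n,w in dict(tapeL=(228,245,160,256),tapeR=(278,294,160,258)).items():
    m=win(*w)&(g<45); 
    box(n,m); p=P[m]; f=np.polyfit(p[:,0],p[:,1],1); print(f,p[:,2].mean())
for n,w in dict(bottle=(240,262,132,162),needle=(200,238,138,160),wrench=(265,320,140,162),jar=(124,147,178,200),tin=(356,376,180,198),beaker=(364,392,218,242),vial=(104,142,222,250),blue=(150,192,142,186)).items(): box(n,win(*w)&(z>.008))
S=np.load('pics/scene_P.npy')
# crates in scene view: far wall top edges
for n,w in dict(L=(285,345,170,230),R=(150,210,198,262)).items():
    m=win(*w)&(S[...,2]>.122)&(S[...,2]<.14); p=S[m]; r=cv2.minAreaRect((p[:,:2]*1000).astype(np.float32));print('scene',n,m.sum(),r)
```

```text
L 176 0.14 [array([634.8, 166.2]), array([98.3, 74.1]), np.float64(89.8)] [[598.0, 117.0], [672.0, 117.0], [672.0, 215.0], [598.0, 216.0]]
R 190 0.141 [array([ 615.5, -236.4]), array([ 75. , 103.8]), np.float64(2.2)] [[576.0, -186.0], [580.0, -290.0], [655.0, -287.0], [651.0, -183.0]]
tapeL 183 1.813 [array([520.7,  63.2]), array([391.1,  57.3]), np.float64(6.3)] [[323.0, 70.0], [329.0, 13.0], [718.0, 56.0], [712.0, 113.0]]
[-0.03117969  0.08183177] 0.012024910601726087
tapeR 15 0.009 [array([ 473.8, -125.4]), array([  9.9, 184.6]), np.float64(84.5)] [[381.0, -121.0], [565.0, -139.0], [566.0, -129.0], [382.0, -112.0]]
[-0.07937404 -0.08838207] 0.000539741867036921
bottle 294 1.813 [array([588.6,  11.7]), array([ 82. , 518.2]), np.float64(89.8)] [[329.0, -28.0], [848.0, -30.0], [848.0, 52.0], [330.0, 54.0]]
needle 416 1.813 [array([598. ,  53.6]), array([524.1, 142.4]), np.float64(23.8)] [[329.0, 13.0], [387.0, -117.0], [867.0, 94.0], [809.0, 224.0]]
wrench 186 1.813 [array([ 572.2, -125.9]), array([215.6, 516.2]), np.float64(82.9)] [[303.0, -201.0], [815.0, -265.0], [842.0, -51.0], [
[... 260 characters left out ...]
, -493.0], [672.0, -456.0], [399.0, 51.0]]
beaker 281 1.813 [array([ 426.4, -255. ]), array([ 92.2, 562.7]), np.float64(10.6)] [[329.0, 13.0], [433.0, -540.0], [523.0, -523.0], [420.0, 30.0]]
vial 582 1.813 [array([419.8, 293.6]), array([577.9, 115.3]), np.float64(83.4)] [[329.0, 13.0], [444.0, -0.0], [510.0, 574.0], [396.0, 587.0]]
blue 625 1.813 [array([553., 232.]), array([593.5, 198. ]), np.float64(25.9)] [[243.0, 191.0], [329.0, 13.0], [863.0, 273.0], [777.0, 451.0]]
scene L 360 ((676.389404296875, 97.43169403076172), (112.68816375732422, 282.0993957519531), 30.961977005004883)
scene R 350 ((618.2314453125, -238.24095153808594), (103.63638305664062, 77.0296401977539), 88.94428253173828)
```

Run:
```python
from h import *
P=np.load('pics/top_P.npy'); im=cv2.imread('pics/top.png'); g=im.max(2).astype(int)
v,u=np.mgrid[:384,:512]; z=P[...,2]
def win(u0,u1,v0,v1): return (u>=u0)&(u<u1)&(v>=v0)&(v<v1)
for n,w in dict(bottle=(240,262,132,162),needle=(200,238,138,160),wrench=(265,320,140,162),jar=(124,147,178,200),tin=(356,376,180,198),blue=(150,190,142,186)).items():
    p=P[win(*w)&(z>.01)&(z<.3)]; print(n,len(p),p[:,2].max().round(3),'x',np.percentile(p[:,0],[1,99]).round(3),'y',np.percentile(p[:,1],[1,99]).round(3))
c=arm.calibration('top');K=np.array(c['intrinsics']);D=np.array(c['D']);T=np.array(c['world_from_camera'])
def ray0(q):
    p=cv2.undistortPoints(np.array(q,float).reshape(-1,1,2),K,D).reshape(-1,2); r=np.c_[p,np.ones(len(p))]@T[:3,:3].T
    return T[:3,3]-r*(T[2,3]/r[:,2:])
for n,(a,b) in dict(L=(230,244),R=(279,293)).items():
    q=[]
    for y in range(160,260):
        s=g[y,a:b]; bg=np.median(s); w=np.clip(bg*.75-s,0,None)
        if s.min()<.5*bg: q.append([a+(w*np.arange(b-a)).sum()/w.sum(),y])
    p=ray0(q); f=np.polyfit(p[:,0],p[:,1],1); r=p[:,1]-np.polyval(f,p[:,0]); k=abs(r)<.006; f=np.polyfit(p[k,0],p[k,1],1); print(n,f,p[k,0].min(),p[k,0].max(),k.sum(),len(k),np.polyval(f,.55))
s=arm.get_state(); print(s['joints'],s['contact_force'])
```

```text
bottle 272 0.159 x [0.746 0.806] y [-0.023  0.04 ]
needle 401 0.04 x [0.754 0.805] y [0.075 0.188]
wrench 109 0.018 x [0.734 0.811] y [-0.257 -0.049]
jar 280 0.095 x [0.582 0.642] y [0.417 0.475]
tin 128 0.048 x [0.598 0.64 ] y [-0.471 -0.406]
blue 537 0.146 x [0.652 0.772] y [0.252 0.373]
L [-0.03576492  0.08498744] 0.3863785474194329 0.7203788291537451 87 87 0.06531673632914906
R [-0.03577743 -0.10344919] 0.37874595135010247 0.7126346752432561 87 87 -0.12312677060825296
[ 1.05899768e+00  2.87176401e-01  1.57804343e+00 -1.37312218e-05
  1.27859357e+00 -1.49985592e-01] [ 0.13491892 -1.0417664  -0.54072779]
```

```bash
python3 -m pendant '[0,0,-0.36,-0.61,-0.266,0,0, 0,0,-0.36,-0.61,-0.266,0,0, 0,0,-0.36,-0.61,-0.266,0,0, 0,0,-0.36,-0.61,-0.266,0,0, 0,0,-0.36,-0.61,-0.266,0,0, 0,0,-0.36,-0.61,-0.266,0,0, 0,0,-0.36,-0.61,-0.266,0,0, 0,0,-0.36,-0.61,-0.266,0,0, 0,0,-0.36,-0.61,-0.266,0,0, 0,0,-0.36,-0.61,-0.266,0,0, 0,0,-0.36,-0.61,-0.266,0,0, 0,0,-0.36,-0.61,-0.266,0,0, 0,0,-0.36,-0.61,-0.266,0,0, 0,0,-0.36,-0.61,-0.266,0.06,0, 0,0,-0.36,-0.61,-0.266,0.12,0, 0,0,-0.36,-0.61,-0.266,0.126,0]'
```

```text
time: 2.1
tool_pos: [0.7102, 0.1679, 0.1234]
eef_rot: [-3.141, -0.013, -3.141]
contact_force: [-0.7, -0.4, -0.4]
width: 0.0427
grip_force: 0.0
```

```bash
python3 -m pendant '[0,0,0,0.015,0,0,0, 0,0,0,0.027,0,0,0, 0,0,0,0.037,0,0,0, 0,0,0,0.047,0,0,0, 0,0,0,0.057,0,0,0, 0,0,0,0.067,0,0,0, 0,0,0,0.077,0,0,0, 0,0,0,0.087,0,0,0, 0,0,0,0.092,0,0,0, 0,0,0,0.092,0,0,0, 0,0,0,0.08,0,-0.04,0, 0,0,0,0.06,0,-0.13,0, 0,0,0,0.06,0,-0.13,0]'
python3 - <<'E'
from h import *
im,d=grab('scene','s2');P=cloud('scene',d)
E
```

```text
time: 3.72
tool_pos: [0.6573, 0.1668, 0.2649]
eef_rot: [3.141, 0.006, 3.14]
contact_force: [0.4, -0.5, 0.4]
width: 0.0424
grip_force: 0.0
```

View pics/s2.png

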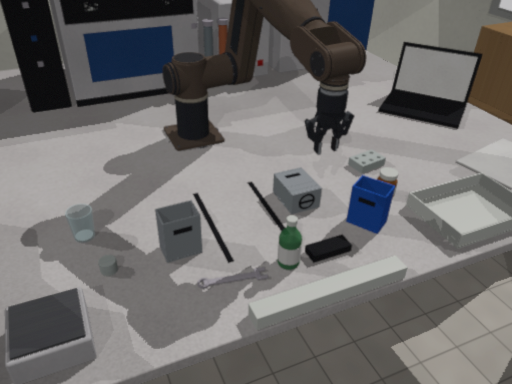

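The left crate lies tipped, and its ring stamp shows at (306,201) px. So the left one is the stamped crate. Next I tip the right one.

```bash
python3 -m pendant '[0,0,0,-0.035,-0.403,0,0, 0,0,0,-0.035,-0.403,0,0, 0,0,0,-0.035,-0.403,0,0, 0,0,0,-0.035,-0.403,0,0, 0,0,0,-0.035,-0.403,0,0, 0,0,0,-0.035,-0.403,0,0, 0,0,0,-0.035,-0.403,0,0, 0,0,0,-0.035,-0.403,0,0, 0,0,0,-0.035,-0.403,0,0, 0,0,0,-0.035,-0.403,0.06,0, 0,0,0,-0.035,-0.403,0.12,0, 0,0,0,-0.035,-0.403,0.14,0, 0,0,0,-0.035,-0.403,0.14,0]'
```

```text
time: 5.4
tool_pos: [0.6892, -0.2347, 0.1192]
eef_rot: [3.14, -0.002, 3.141]
contact_force: [0.3, -0.5, 0.2]
width: 0.0424
grip_force: 0.0
```

```bash
python3 -m pendant '[0,0,0,0.012,0,0,0, 0,0,0,0.024,0,0,0, 0,0,0,0.035,0,0,0, 0,0,0,0.045,0,0,0, 0,0,0,0.055,0,0,0, 0,0,0,0.065,0,0,0, 0,0,0,0.075,0,0,0, 0,0,0,0.085,0,0,0, 0,0,0,0.09,0,0,0, 0,0,0,0.09,0,0,0, 0,0,0,0.08,0,-0.04,0, 0,0,0,0.06,0.05,-0.13,0, 0,0,0,0.06,0.1,-0.14,0, 0,0,0,0.06,0.15,-0.14,0, 0,0,0,0.06,0.2,-0.14,0, 0,0,0,0.06,0.2,-0.14,0]'
python3 - <<'E'
from h import *
im,d=grab('top','t3');P=cloud('top',d);z=P[...,2]
S,dd=grab('scene','s3');Q=cloud('scene',dd)
for n,(A) in dict(top=P,scene=Q).items():
  for c,(y0,y1) in dict(L=(.09,.245),R=(-.32,-.16)).items():
    m=(A[...,2]>.058)&(A[...,2]<.085)&(A[...,0]>.42)&(A[...,0]<.66)&(A[...,1]>y0)&(A[...,1]<y1)
    p=A[m]
    if len(p)>9:
        r=cv2.minAreaRect((p[:,:2]*1000).astype(np.float32));print(n,c,len(p),p[:,2].mean().round(4),np.round(r[0],1),np.round(r[1],1),round(r[2],1),cv2.boxPoints(r).round().tolist())
cv2.imwrite('pics/both.png',np.vstack([cv2.imread('pics/s3.png')[100:384],cv2.imread('pics/t3.png')[110:300]]))
E
```

```text
time: 7.4
tool_pos: [0.6299, -0.0323, 0.2608]
eef_rot: [3.141, 0.001, -3.138]
contact_force: [0.5, 1.4, -0.1]
width: 0.0432
grip_force: 0.0
top L 934 0.0735 [529.5 167. ] [ 97.  131.9] 89.3 [[463.0, 119.0], [595.0, 118.0], [596.0, 215.0], [464.0, 216.0]]
top R 955 0.0729 [ 512.6 -238.5] [130. 103.] 1.1 [[447.0, -188.0], [449.0, -291.0], [579.0, -289.0], [577.0, -186.0]]
scene L 941 0.0713 [531.2 165.7] [105.8 134.9] 88.9 [[463.0, 114.0], [598.0, 111.0], [600.0, 217.0], [465.0, 220.0]]
scene R 1200 0.0712 [ 516.2 -239.8] [137.4 103.9] 0.1 [[447.0, -188.0], [448.0, -292.0], [585.0, -292.0], [585.0, -188.0]]
```

View pics/both.png

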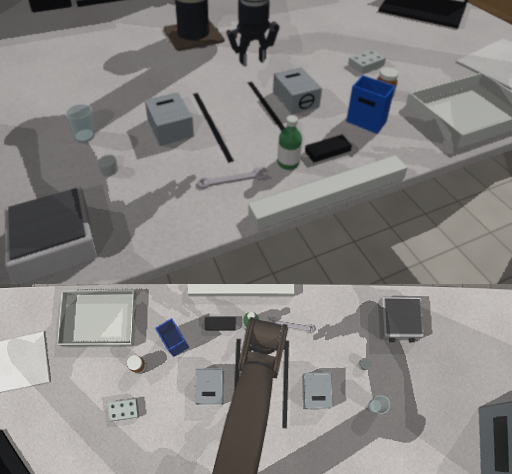

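Both crates are tipped, and the right crate's underside at (175,125) is bare. Now I go to the left of the stamped crate with the open fingers in line along x.

```bash
python3 -m pendant '[0,0,1.571,0.093,0.294,0,-1, 0,0,1.571,0.093,0.294,0,-1, 0,0,1.571,0.093,0.294,0,-1, 0,0,1.571,0.093,0.294,0,-1, 0,0,1.571,0.093,0.294,0,-1, 0,0,1.571,0.093,0.294,0,-1, 0,0,1.571,0.093,0.294,0,-1, 0,0,1.571,0.093,0.294,0,-1, 0,0,1.571,0.093,0.294,0,-1, 0,0,1.571,0.093,0.294,0,-1, 0,0,1.571,0.093,0.294,0,-1, 0,0,1.571,0.093,0.294,0.06,-1, 0,0,1.571,0.093,0.294,0.12,-1, 0,0,1.571,0.093,0.294,0.17,-1, 0,0,1.571,0.093,0.294,0.205,-1, 0,0,1.571,0.093,0.294,0.21,-1, 0,0,1.571,0.093,0.294,0.21,-1]'
```

```text
time: 9.62
tool_pos: [0.5382, 0.258, 0.0512]
eef_rot: [3.14, -0.0, 1.569]
contact_force: [-0.4, 1.0, 0.1]
width: 0.0854
grip_force: 0.0
```

```bash
python3 -m pendant '[0,0,0,-0.015,0,0,-1, 0,0,0,-0.025,0,0,-1, 0,0,0,-0.035,0,0,-1, 0,0,0,-0.047,0,0,-1, 0,0,0,-0.06,0,0,-1, 0,0,0,-0.073,0,0,-1, 0,0,0,-0.086,0,0,-1, 0,0,0,-0.1,0,0,-1, 0,0,0,-0.114,0,0,-1, 0,0,0,-0.128,0,0,-1, 0,0,0,-0.142,0,0,-1, 0,0,0,-0.156,0,0,-1, 0,0,0,-0.168,0,0,-1, 0,0,0,-0.18,0,0,-1, 0,0,0,-0.19,0,0,-1, 0,0,0,-0.198,0,0,-1, 0,0,0,-0.2,0,0,-1, 0,0,0,-0.2,0,0,-1]'
cat > m.py <<'E'
from h import *
import sys
t=sys.argv[1]
for n in('scene','top'):
    im,d=grab(n,n+t);A=cloud(n,d)
    m=(A[...,2]>.058)&(A[...,2]<.08)&(A[...,0]>.42)&(A[...,0]<.66)&(A[...,1]>-.15)&(A[...,1]<.25)
    p=A[m]
    if len(p)>9:
        r=cv2.minAreaRect((p[:,:2]*1000).astype(np.float32));print(n,len(p),np.round(r[0],1),np.round(r[1],1),round(r[2],1),cv2.boxPoints(r).round().tolist())
cv2.imwrite(f'pics/both{t}.png',np.vstack([cv2.imread(f'pics/scene{t}.png')[100:384],cv2.imread(f'pics/top{t}.png')[110:300]]))
E
python3 m.py 4
```

```text
time: 11.88
tool_pos: [0.5374, 0.0577, 0.0509]
eef_rot: [3.14, -0.0, 1.568]
contact_force: [1.8, 2.2, 2.2]
width: 0.0855
grip_force: 1.5
scene 1101 [531.9   8. ] [124.6 137.6] 88.7 [[462.0, -53.0], [599.0, -56.0], [602.0, 69.0], [465.0, 72.0]]
top 510 [527.9 -12.9] [ 74.1 127.4] 89.8 [[464.0, -50.0], [591.0, -50.0], [592.0, 24.0], [464.0, 24.0]]
```

View pics/both4.png

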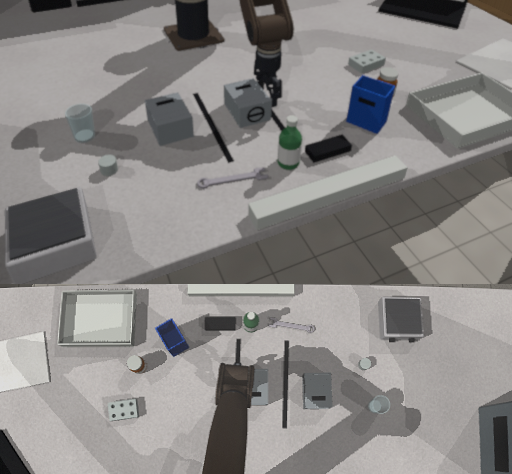

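The stamped crate moved squarely (at (248,103), its stamp still visible). Its right edge is at y ≈ -0.051, so it needs 26 mm more. Then I back off and lift.

```bash
python3 -m pendant '[0,0,0,-0.008,0,0,-1, 0,0,0,-0.017,0,0,-1, 0,0,0,-0.024,0,0,-1, 0,0,0,-0.027,0,0,-1, 0,0,0,-0.027,0,0,-1, 0,0,0,0.0,0,0,-1, 0,0,0,0.05,0,0,-1, 0,0,0,0.1,0,0,-1, 0,0,0,0.14,0,-0.06,-1, 0,0,0,0.2,0,-0.12,-1, 0,0,0,0.25,0,-0.18,-1, 0,0,0,0.3,0,-0.2,-1, 0,0,0,0.3,0,-0.2,-1]'
python3 m.py 5
```

```text
time: 13.6
tool_pos: [0.538, 0.3593, 0.2521]
eef_rot: [3.139, 0.001, 1.571]
contact_force: [-0.1, 0.6, -0.4]
width: 0.0854
grip_force: 0.0
scene 1056 [531.  -29.8] [101.5 136.4] 89.4 [[462.0, -80.0], [599.0, -81.0], [600.0, 20.0], [463.0, 22.0]]
top 895 [528.3 -28. ] [128.   96.7] 0.1 [[464.0, 20.0], [464.0, -76.0], [592.0, -76.0], [592.0, 20.0]]
```

View pics/both5.png

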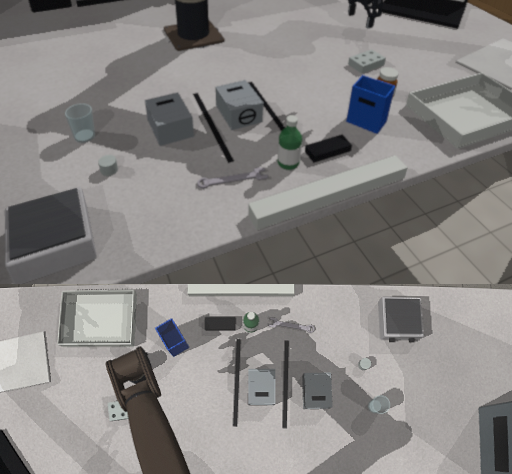

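The stamped crate sits centred at (261,387) px between the tapes, at y = -0.028. The plain crate lies outside the lane at (318,390), and nothing else has moved.

```bash
python3 -c "
from cell import arm
print(arm.hand_in())"
```

```text
the job is handed in; nothing more can be done
None
```

Both crates are tipped towards the robot; the stamped one (the left) lies centred in the dispatch lane, the plain one lies outside it, nothing else moved in the pictures, and the job was handed in at about 14 s of 61 s (no verdict returned).

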